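Start the cameo carving bench in its safe order

ROBOT

A 7-joint arm with a two-finger parallel gripper is mounted at the origin on the work surface. World frame = base frame: x ahead of the robot, y to its left, z up, the work surface at z = 0. Lengths are in m, angles in rad, forces in N, time in s.
With the tool pointing down it reaches from about 0.425 to 0.875 m from the base axis. Payload 4.7 kg.
Tool frame: the origin (TCP) lies midway between the tips of the shut fingers; the grasp point (between the pads) lies 19 mm behind it; z points along the fingers, y is the line along which they close (so a half turn about z gives the same grasp; the last joint's range is limited). The gripper opens to 87 mm and grips with 3 to 60 N. Pads are 19 mm wide; open, the fingers measure 117 mm over their backs; the gripper's body (75 mm by 190 mm) begins 51 mm behind the grasp point.
Start: joints at [-1.117, 0.321, -0.07, 1.45, 0.023, 1.371, -0.057], TCP at [0.277, 0.588, 0.223] pointing down, gripper open.
Joint ranges: [-2.86, 2.86], [-0.3, 2.09], [-1.38, 1.24], [0.06, 2.45], [-1.56, 4.7], [0.09, 2.05], [-2.69, 2.69]. Speed limits (rad/s): [2.57, 2.57, 3.14, 3.14, 3.14, 3.14, 3.14].

INTERFACE

Orientations are given as a rotation vector (axis times angle).
In Python, from bench import ctrl gives the robot as it stands. The module is installed in compiled form; this text tells all that it offers.
- The arm moves only by the tool carry_out, never from a script. Its argument "steps" is a list of rows, each a list of 7 numbers: the turn, a rotation vector about the world's x, y, z in degrees, then the shift along the world's x, y, z in cm, then the opening, from 0 (shut) to 1 (fully open). A call has 1 to 12 rows; each row is the pose to reach, as a shift and turn from the pose commanded when the call began; what a row does not reach only later rows make up. A row lasts 1/10 s, in which the tool goes at most 50 mm and 8.59 degrees, less where a joint would pass 70% of its speed; a pose out of reach is approached as far as the arm can. A call with a gripper value outside its range is refused whole. The fingers move at their own pace and stop on an object; "squeeze" is the grip in N (left out, the last holds). Time passes only in rows, so rows that repeat a pose let the fingers close. It gives the time, the measured TCP pose, the force, the opening and the grip force at its end, in the units of the state.
- ctrl.get_state(): the state, without advancing time (a new reading comes with each control period).
- ctrl.get_image(name): name is "scene" or "top"; returns a dict with "pixels" (384x512x3 uint8, red, green, blue), "camera_matrix" (3x3 intrinsics, pixels), "cam_to_world" (4x4, takes a point from camera to world coordinates). Camera axes: x right, y down, z forward; pixel columns grow to the right and rows downward; lengths in m; the calibration is good to about 2 mm. A picture is of the moment at which its call begins. There is no depth.
- ctrl.close_job(): hands the job in; it is judged then, once.
The state is a dict: "time": time; "joint_positions": joint angles; "qd": joint speeds; "joint_torque": joint torques, N m; "position": TCP position; "tool_rot": TCP orientation; "ft_force": force on the tool from outside, world axes, zero at the start; "torque": the same for the moment, N m; "grip_width": opening from 0.0 (shut) to 1.0 (fully open); "grip_force": force on a finger pad.
Only numpy, scipy, OpenCV 4.12 (cv2) and the standard library are available. Lean on these libraries where they do the work, as an engineer would, in place of code of your own. Each camera call takes 0.05 s, during which the arm holds its last target. There are 200 camera calls.

TASK

Switch on the carving bench by pressing in three of its push buttons, each gently and all the way until it stays in: first the blue one (dust extractor), then the yellow one (lamp), then the green one (carving spindle). Do not press the red stop button, and do not press a button before its turn. Leave the switch boxes and everything else on the bench standing where they are: nothing is picked up, slid or knocked over.

Things in the scene. Friction and masses are not known exactly. Their poses are not given: they have to be found in the camera images.
- blue_box: loose aluminium switch box with the blue button (dust extractor), 66 x 66 mm, 32 mm high, about 0.5 kg, standing on the bench; origin: centre of its underside, z up; it may be turned a little about z
- blue_top (a point): centre of the top face of the blue round button (32 mm across, in the middle of the box's top); 52 mm above the bench when out, 41 mm when fully in; moves with the button
- blue_button (a joint): travel of the blue button in m: 0 = out (20 mm proud of the box), 0.011 = fully in (9 mm proud, at its stop). Moves straight down against about 3 N of steady friction, and stays where it is left, also part way. The stop is cushioned: past it the button gives way by up to 8 mm more from 5 N to 21 N and springs back to 9 mm proud when released
- yellow_box: loose aluminium switch box with the yellow button (work lamp), 66 x 66 mm, 32 mm high, about 0.5 kg, standing on the bench; origin: centre of its underside, z up; it may be turned a little about z
- yellow_top (a point): centre of the top face of the yellow round button (32 mm across, in the middle of the box's top); 52 mm above the bench when out, 41 mm when fully in; moves with the button
- yellow_button (a joint): travel of the yellow button in m: 0 = out (20 mm proud of the box), 0.011 = fully in (9 mm proud, at its stop). Moves straight down against about 3 N of steady friction, and stays where it is left, also part way. The stop is cushioned: past it the button gives way by up to 8 mm more from 5 N to 21 N and springs back to 9 mm proud when released
- green_box: loose aluminium switch box with the green button (carving spindle), 66 x 66 mm, 32 mm high, about 0.5 kg, standing on the bench; origin: centre of its underside, z up; it may be turned a little about z
- green_top (a point): centre of the top face of the green round button (32 mm across, in the middle of the box's top); 52 mm above the bench when out, 41 mm when fully in; moves with the button
- green_button (a joint): travel of the green button in m: 0 = out (20 mm proud of the box), 0.011 = fully in (9 mm proud, at its stop). Moves straight down against about 3 N of steady friction, and stays where it is left, also part way. The stop is cushioned: past it the button gives way by up to 8 mm more from 5 N to 21 N and springs back to 9 mm proud when released
- red_box: loose aluminium switch box with the red button (stop), 66 x 66 mm, 32 mm high, about 0.5 kg, standing on the bench; origin: centre of its underside, z up; it may be turned a little about z
- red_top (a point): centre of the top face of the red round button (32 mm across, in the middle of the box's top); 52 mm above the bench when out, 41 mm when fully in; moves with the button
- red_button (a joint): travel of the red button in m: 0 = out (20 mm proud of the box), 0.011 = fully in (9 mm proud, at its stop). Moves straight down against about 3 N of steady friction, and stays where it is left, also part way. The stop is cushioned: past it the button gives way by up to 8 mm more from 5 N to 21 N and springs back to 9 mm proud when released
- cameo: loose oval cameo lying flat, pink shell with a white relief, 68 x 52 x 15 mm; origin: centre of its underside
- dop: loose wooden holder standing upright with a pale cameo blank on top, 48 mm across, 70 mm high; origin: centre of its underside
- coral: loose branched piece of red coral lying flat, about 66 x 45 x 16 mm; origin: on the bench under its middle
- jar: loose jar with black cap, 60 mm across, 85 mm high; origin: centre of its underside
- brush: loose dusting brush lying on the bench, 150 mm long; origin: underneath its middle
There are look-alikes about, which are no part of the job. Leave any purple or turquoise look-alike of the green_box alone.

How it is judged:
On the way, in this order (a step that is already met when the one before it is completed fails the run):
1. the blue button is pressed in (value of joint blue_button above 0.008 m), for 0.1 s.
2. the yellow button is pressed in (value of joint yellow_button above 0.008 m), for 0.1 s.
3. the green button is pressed in (value of joint green_button above 0.008 m), for 0.1 s.
At the end, for the whole second after the job is handed in: the blue, yellow and green buttons are in by more than 8 mm of their 11 mm, the red one by less than 3 mm; the four boxes stand still and level within 20 mm of where they were, and the cameo, holder, coral, jar and brush lie within 20 mm of where they were (value of joint each of blue_button, yellow_button, green_button above 0.008 m and value of joint red_button below 0.003 m and distance of each of blue_box, yellow_box, green_box, red_box, cameo, dop, coral, jar, brush from where it was at the start of the episode below 0.02 m and angle between each of blue_box, yellow_box, green_box, red_box's own z axis and vertical below 0.1 rad and linear speed of each of blue_box, yellow_box, green_box, red_box below 0.02 m/s); the robot touches nothing.
It fails at once if the red stop button is pressed in by 3 mm (value of joint red_button above 0.003 m).
It fails at once if the yellow button is pressed by 3 mm before the blue one is in (8 mm), or the green one before both of these ((value of joint yellow_button above 0.003 m and value of joint blue_button below 0.008 m) or (value of joint green_button above 0.003 m and value of joint any of blue_button, yellow_button below 0.008 m)).
It fails at once if a switch box is lifted by 10 mm, tipped by 0.25 rad or shifted by 20 mm (height (world z) of any of blue_box, yellow_box, green_box, red_box above 0.01 m or angle between any of blue_box, yellow_box, green_box, red_box's own z axis and vertical above 0.25 rad or distance of any of blue_box, yellow_box, green_box, red_box from where it was at the start of the episode above 0.02 m).
It fails at once if a switch box or its button is pushed with more than 25 N (contact force between the fingers and blue_box above 25 N or contact force between the fingers and yellow_box above 25 N or contact force between the fingers and green_box above 25 N or contact force between the fingers and red_box above 25 N).
It fails at once if the cameo, holder, coral, jar or brush is moved by 20 mm (distance of any of cameo, dop, coral, jar, brush from where it was at the start of the episode above 0.02 m).
It also fails if it takes over 48 s, if anything falls off the work surface, if the arm or the gripper's body presses on something with over 40 N, if the wrist force passes 120 N, or if a joint passes its speed limit or range.

## Working session

There is one attempt and no reset: what is moved stays moved. The work goes in short steps, Python scripts to look and compute and a tool call to move; the robot and the scene stay as the last step left them, time stands still between calls to the robot, and variables do not carry over. Pictures are saved under pics/ and viewed, at most 10 in all, crops included, and the job is handed in when it is done.

Besides the shell and the picture viewer there is one more tool, called after "Emit:" as name(argument=value, ...), one argument or row to a line, values as JSON. carry_out: Moves the arm, as the interface text tells. Its arguments: {"type":"object","properties":{"steps":{"type":"array","items":{"type":"array","items":{"type":"number"}}},"squeeze":{"type":"number"}},"required":["steps"]}

```bash
mkdir -p pics; cat > h.py <<'E'
import numpy as np, cv2
from bench import ctrl
def ray(im,u,v,z):
    K=im["camera_matrix"];T=im["cam_to_world"]
    d=T[:3,:3]@np.linalg.solve(K,[u,v,1]);o=T[:3,3]
    return o+d*(z-o[2])/d[2]
def save(im,n): cv2.imwrite("pics/"+n,cv2.cvtColor(im["pixels"],cv2.COLOR_RGB2BGR))
E
python3 - <<'E'
from h import *
for n in("top","scene"):
    im=ctrl.get_image(n);save(im,n+"0.png");np.save(n+".npy",im,allow_pickle=True)
    print(n,im["cam_to_world"].round(3).tolist())
s=ctrl.get_state();print({k:np.round(s[k],3) for k in("position","tool_rot","ft_force","time","grip_width")})
E
```

```text
top [[0.004, -0.996, 0.087, 0.479], [-1.0, -0.003, 0.01, 0.048], [-0.01, -0.088, -0.996, 1.367], [0.0, 0.0, 0.0, 1.0]]
scene [[-0.266, 0.587, -0.765, 1.502], [0.964, 0.174, -0.202, 0.286], [0.015, -0.791, -0.612, 0.798], [0.0, 0.0, 0.0, 1.0]]
{'position': array([0.277, 0.588, 0.222]), 'tool_rot': array([-6.850e-01, -3.066e+00,  3.000e-03]), 'ft_force': array([ 0.359, -1.571, -0.003]), 'time': np.float64(0.1), 'grip_width': np.float64(1.0)}
```

View pics/top0.png

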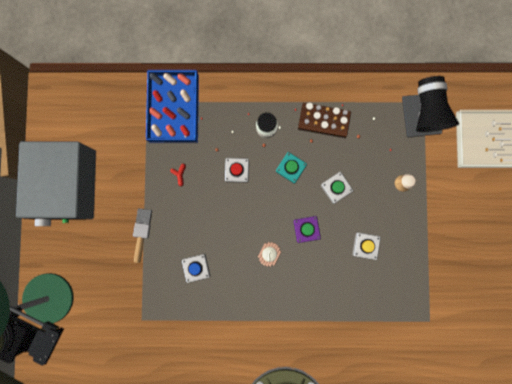

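View pics/scene0.png

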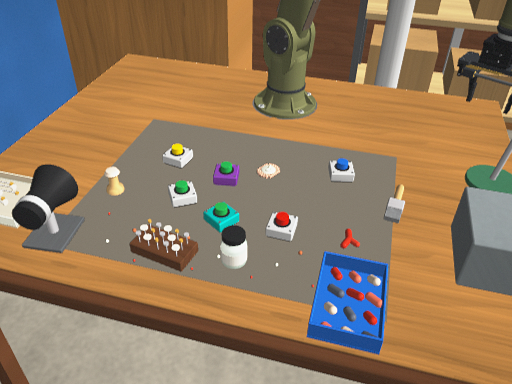

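Top view: blue is at (195,269), yellow at (368,246) and red at (236,170). There are three candidates for green: the aluminium box (338,187), the turquoise look-alike (291,167) and the purple look-alike (307,229). I choose the aluminium one at (338,187). The blue candidates are the switch box (195,269) and the blue tray (172,105), and I choose the box. The scene view agrees: blue (342,165), yellow (178,150), green (182,187).

```bash
python3 - <<'E'
from h import *
P={}
for n,c in(("top",dict(b=(195,269),y=(368,246),g=(338,187))),("scene",dict(b=(342,164),y=(178,149),g=(182,187)))):
    im=np.load(n+".npy",allow_pickle=True).item()
    hsv=cv2.cvtColor(im["pixels"],cv2.COLOR_RGB2HSV)
    for k,(u,v) in c.items():
        lo,hi=dict(b=(100,130),y=(20,34),g=(50,80))[k]
        m=cv2.inRange(hsv,(lo,120,60),(hi,255,255))
        w=np.zeros_like(m);cv2.circle(w,(u,v),16,255,-1)
        cs,_=cv2.findContours(m&w,0,2);cc=max(cs,key=cv2.contourArea)
        e=cv2.minEnclosingCircle(cc);M=cv2.moments(cc);uv=(M["m10"]/M["m00"],M["m01"]/M["m00"])
        print(n,k,np.round(uv,1),np.round(e[0],1),round(e[1],1),ray(im,*uv,.048 if n=="top" else .047).round(4))
im=np.load("top.npy",allow_pickle=True).item()
cv2.imwrite("pics/crop.png",cv2.resize(cv2.cvtColor(im["pixels"][140:290,170:400],cv2.COLOR_RGB2BGR),None,fx=3,fy=3,interpolation=cv2.INTER_CUBIC))
s=ctrl.get_state();from scipy.spatial.transform import Rotation as R
print(R.from_rotvec(s["tool_rot"]).as_matrix().round(3))
E
```

```text
top b [194.5 268.5] [194.4 268.4] 6.2 [0.3845 0.2456 0.048 ]
top y [367.3 245.9] [367.4 245.7] 6.6 [ 0.4473 -0.2226  0.048 ]
top g [337.5 186.7] [337.5 186.8] 5.9 [ 0.6082 -0.1434  0.048 ]
scene b [341.8 163.8] [342. 164.] 6.4 [0.3911 0.2466 0.047 ]
scene y [177.  148.7] [177. 149.] 6.4 [ 0.452  -0.2224  0.047 ]
scene g [181.4 186.5] [181.3 186.3] 6.8 [ 0.6149 -0.1419  0.047 ]
[[-0.905  0.426 -0.001]
 [ 0.426  0.905 -0.002]
 [-0.    -0.002 -1.   ]]
```

View pics/crop.png

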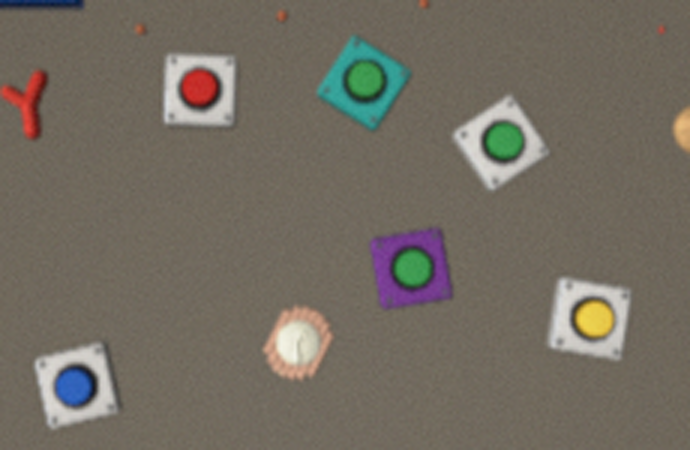

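The crop confirms the choice: aluminium boxes with blue at (75,386), yellow at (594,318) and green at (503,141). Turquoise (365,80) and purple (412,268) are the look-alikes. Next I move over blue with the fingers shut.

Emit:
carry_out(
  steps=[
    [0,0,0,1.5,-4.5,0,0],
    [0,0,0,3,-9,0,0],
    [0,0,0,4.5,-13.5,0,0],
    [0,0,0,6,-18,-2,0],
    [0,0,0,7.5,-22.5,-4,0],
    [0,0,0,9,-27,-6,0],
    [0,0,0,10,-31,-9,0],
    [0,0,0,11,-34.2,-12,0],
    [0,0,0,11,-34.2,-13.5,0],
    [0,0,0,11,-34.2,-13.5,0],
    [0,0,0,11,-34.2,-13.5,0],
  ],
)

```text
time: 1.2
position: [0.3867, 0.2468, 0.0879]
tool_rot: [-0.684, -3.066, -0.001]
ft_force: [-0.3, 0.4, -0.1]
grip_width: 0.08
grip_force: 0.0
```

```bash
python3 - <<'E'
from h import *
im=ctrl.get_image("scene")
cv2.imwrite("pics/b1.png",cv2.resize(cv2.cvtColor(im["pixels"][50:220,240:450],cv2.COLOR_RGB2BGR),None,fx=3,fy=3))
s=ctrl.get_state();print({k:np.round(s[k],4) for k in("position","tool_rot","ft_force","time","grip_width","joint_positions")})
E
```

```text
{'position': array([0.3871, 0.2475, 0.0885]), 'tool_rot': array([6.8270e-01, 3.0656e+00, 2.1000e-03]), 'ft_force': array([-0.0722,  0.247 ,  0.0013]), 'time': np.float64(1.25), 'grip_width': np.float64(0.0497), 'joint_positions': array([-0.7761,  0.0289,  0.152 ,  2.0734, -0.0054,  1.038 ,  0.5111])}
```

View pics/b1.png

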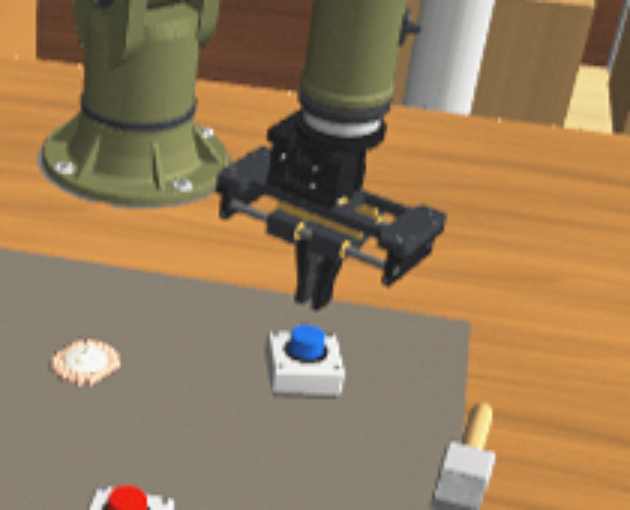

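The picture shows the shut tips at crop (313,303), right above the blue button at (307,345). I press slowly, aiming about 2–3 mm past the stop.

Emit:
carry_out(
  steps=[
    [0,0,0,0,0,-2,0],
    [0,0,0,0,0,-3,0],
    [0,0,0,0,0,-3.3,0],
    [0,0,0,0,0,-3.6,0],
    [0,0,0,0,0,-3.9,0],
    [0,0,0,0,0,-4.2,0],
    [0,0,0,0,0,-4.4,0],
    [0,0,0,0,0,-4.6,0],
    [0,0,0,0,0,-4.8,0],
    [0,0,0,0,0,-4.9,0],
    [0,0,0,0,0,-4.9,0],
  ],
)

```text
time: 2.35
position: [0.3869, 0.2467, 0.0393]
tool_rot: [0.685, 3.066, 0.001]
ft_force: [-2.8, 0.2, 8.6]
grip_width: 0.005
grip_force: 4.3
```

Force is 8.6 N at z 0.039, so blue is on its stop. I lift straight up and travel to yellow.

Emit:
carry_out(
  steps=[
    [0,0,0,0,0,2,0],
    [0,0,0,0,0,6,0],
    [0,0,0,0.5,-4,7,0],
    [0,0,0,1,-8,7,0],
    [0,0,0,1.6,-12,7,0],
    [0,0,0,2.2,-16,7,0],
    [0,0,0,2.8,-20,7,0],
    [0,0,0,3.3,-24,7,0],
    [0,0,0,3.8,-28,7,0],
    [0,0,0,4.4,-32,7,0],
    [0,0,0,5,-36,7,0],
    [0,0,0,5.5,-40,7,0],
  ],
)

```text
time: 3.55
position: [0.4418, -0.1561, 0.1085]
tool_rot: [0.685, 3.065, -0.001]
ft_force: [0.9, 0.6, 0.0]
grip_width: 0.009
grip_force: 0.0
```

```bash
python3 - <<'E'
from h import *
im=ctrl.get_image("scene")
save(im,"y1.png")
s=ctrl.get_state();print({k:np.round(s[k],4) for k in("position","tool_rot","ft_force","time","joint_positions")})
E
```

```text
{'position': array([ 0.4419, -0.1637,  0.1092]), 'tool_rot': array([ 0.6953,  3.0596, -0.0086]), 'ft_force': array([ 0.5283, -5.2253,  0.919 ]), 'time': np.float64(3.6), 'joint_positions': array([-0.3595,  0.0155,  0.6657,  2.0442, -0.005 ,  1.0808,  1.4324])}
```

View pics/y1.png

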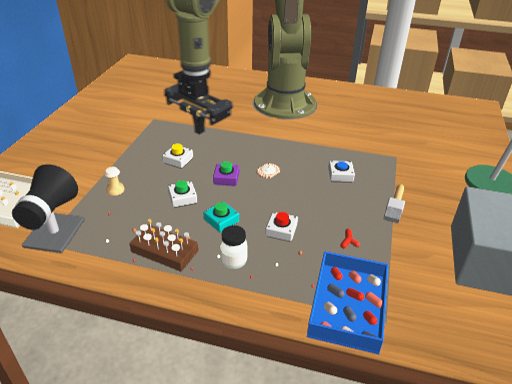

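Blue sits lower at (342,167) and its box is in place. I continue to above yellow.

Emit:
carry_out(
  steps=[
    [0,0,0,0.3,-3.5,0,0],
    [0,0,0,0.7,-6.9,-1,0],
    [0,0,0,0.7,-6.9,-3,0],
    [0,0,0,0.7,-6.9,-4,0],
    [0,0,0,0.7,-6.9,-4,0],
    [0,0,0,0.7,-6.9,-4,0],
    [0,0,0,0.7,-6.9,-4,0],
  ],
)

```text
time: 4.3
position: [0.4495, -0.2223, 0.0693]
tool_rot: [0.683, 3.065, 0.001]
ft_force: [0.4, 0.5, -0.0]
grip_width: 0.001
grip_force: 0.0
```

Emit:
carry_out(
  steps=[
    [0,0,0,0,0,-1,0],
    [0,0,0,0,0,-1.4,0],
    [0,0,0,0,0,-1.7,0],
    [0,0,0,0,0,-2,0],
    [0,0,0,0,0,-2.3,0],
    [0,0,0,0,0,-2.5,0],
    [0,0,0,0,0,-2.7,0],
    [0,0,0,0,0,-2.9,0],
    [0,0,0,0,0,-3.05,0],
    [0,0,0,0,0,-3.05,0],
    [0,0,0,0,0,-3.05,0],
  ],
)

```text
time: 5.4
position: [0.4487, -0.2227, 0.0387]
tool_rot: [-0.685, -3.065, -0.002]
ft_force: [-3.4, 2.7, 10.6]
grip_width: 0.004
grip_force: 4.9
```

Yellow is in, at 10.6 N on its cushioned stop. Next is green, at (0.611, -0.1425).

Emit:
carry_out(
  steps=[
    [0,0,0,0,0,2,0],
    [0,0,0,0,0,5,0],
    [0,0,0,3,1.5,6.5,0],
    [0,0,0,6.5,3.2,6.5,0],
    [0,0,0,10,5,6.5,0],
    [0,0,0,13.5,6.7,6.5,0],
    [0,0,0,16.2,8,6,0],
    [0,0,0,16.2,8,4.5,0],
    [0,0,0,16.2,8,3.5,0],
    [0,0,0,16.2,8,3.5,0],
    [0,0,0,16.2,8,3.5,0],
    [0,0,0,16.2,8,3.5,0],
  ],
)

```text
time: 6.6
position: [0.6106, -0.1439, 0.0739]
tool_rot: [0.687, 3.064, 0.0]
ft_force: [-0.3, 1.0, -0.1]
grip_width: 0.003
grip_force: 0.0
```

```bash
python3 - <<'E'
from h import *
im=ctrl.get_image("scene")
cv2.imwrite("pics/g1.png",cv2.resize(cv2.cvtColor(im["pixels"][90:240,110:310],cv2.COLOR_RGB2BGR),None,fx=3,fy=3))
s=ctrl.get_state();print(s["position"],s["ft_force"])
E
```

```text
[ 0.61078681 -0.14364858  0.07398144] [ 0.62974818 -0.31119322  0.5304593 ]
```

View pics/g1.png

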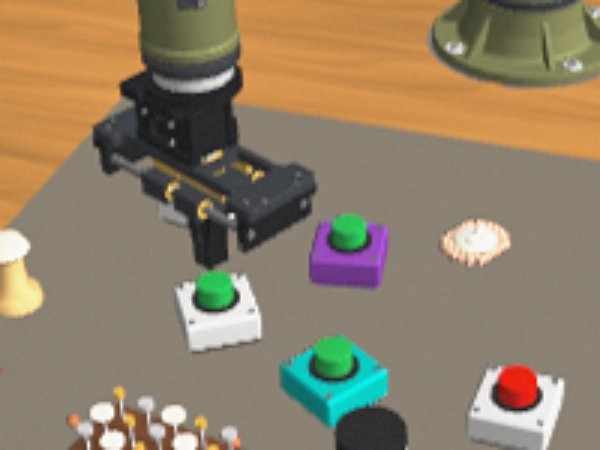

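The tips at crop (210,262) are right above the aluminium box's green button at (215,285), so I press.

Emit:
carry_out(
  steps=[
    [0,0,0,0,0.1,-1.4,0],
    [0,0,0,0,0.1,-1.9,0],
    [0,0,0,0,0.1,-2.2,0],
    [0,0,0,0,0.1,-2.5,0],
    [0,0,0,0,0.1,-2.8,0],
    [0,0,0,0,0.1,-3,0],
    [0,0,0,0,0.1,-3.2,0],
    [0,0,0,0,0.1,-3.4,0],
    [0,0,0,0,0.1,-3.5,0],
    [0,0,0,0,0.1,-3.5,0],
    [0,0,0,0,0.1,-3.5,0],
  ],
)

```text
time: 7.75
position: [0.6107, -0.1417, 0.0391]
tool_rot: [-0.685, -3.066, -0.001]
ft_force: [-4.8, 3.0, 8.1]
grip_width: 0.008
grip_force: 4.6
```

Green is on its stop at 8.1 N. I lift clear and back away.

Emit:
carry_out(
  steps=[
    [0,0,0,0,0,2,0],
    [0,0,0,0,0,6,0],
    [0,0,0,0,0,10,0],
    [0,0,0,0,0,15,0],
    [0,0,0,-4,0,18,0],
    [0,0,0,-8,0,18,0],
    [0,0,0,-12,0,18,0],
    [0,0,0,-12,0,18,0],
    [0,0,0,-12,0,18,0],
  ],
)

```text
time: 8.65
position: [0.491, -0.1419, 0.2186]
tool_rot: [0.685, 3.063, 0.003]
ft_force: [1.7, -0.4, -0.2]
grip_width: 0.009
grip_force: 0.0
```

```bash
python3 - <<'E'
from h import *
im=ctrl.get_image("scene");save(im,"end.png")
E
```

```text
(no output)
```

View pics/end.png

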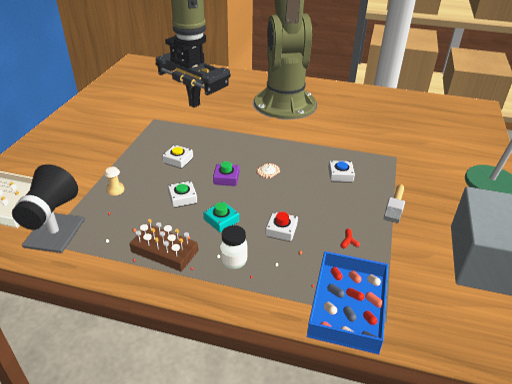

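Blue (342,167), yellow (178,152) and green (182,189) all sit low. Red (283,219) is still proud, and everything else stands where it was.

```bash
python3 -c "
from bench import ctrl
print(ctrl.close_job())"
```

```text
the job is handed in; nothing more can be done
None
```

I pressed the blue, yellow and green buttons in that order, each onto its stop at 8–11 N, left red alone, and handed the job in; the last picture showed nothing else moved, but the hand-in gave no verdict.

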